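Raise a lens into the laser beam with a cam lift

TASK

Stand the blue lens cell upright in the white nest of the cam lift while the lift is still down, and let go of it. Then swing the lift's red-handled lever up to the cam's highest point, where the lever stands straight up, and finish while still holding the handle there: the lever is sprung and falls back if released, and going on past upright lowers the lens again. Keep the cell upright, and leave the yellow filter cell, tape roll, screwdriver and jar where they are.

Things in the scene. Friction and masses are not known exactly. Their poses are not given: they have to be found in the camera images.
- lens_cell: Blue lens cell, loose, about 70 to 120 g, upright: body 20 (x) x 40 (y) x 44 mm high with a pale round lens on both broad faces; on top, centred, a grip tab 12 (x) x 24 (y) x 28 mm high (72 mm in all). Origin: centre of the underside; z up; x along the lens axis (through the 20 mm thickness). Both ways round are equal.
- filter_cell: Bystander: a cell of the same shape and size but yellow with an amber glass. It and the lens cell may stand in either of two places.
- cam_lift: The cam lift, fixed: dark steel plate 12 mm thick, x -82 to 142, y -115 to 115 mm about its origin (on the table, z up). Nest at x 0, y 55. Lever rod in the x-z plane at y -56, swinging from -x over the top to +x. Bearing blocks 72 mm high at y -42 to 2. Black laser head (32 mm across, axis 120 mm up) on a post at y 55, x 87 to 142, pointing at the nest.
- nest_floor (a point): Centre of the floor of the nest, a white open-topped pocket on the lifted plate; axes as cam_lift. Inside 26 (x) x 46 (y) mm, walls 3 mm thick, 10 mm high. The cell's origin belongs here, its x along this x (either way). 84 mm above the table at rest, 96 at highest lift. Four 8 mm guide rods at x +-31, y +-33 mm from here end 100 mm above the table.
- nest: The plate that the cam lifts, 78 x 82 x 6 mm, with the white nest on it. Origin: centre of the underside, 6 mm below nest_floor; axes as cam_lift.
- handle (a point): Red cross handle at the lever's end: round bar 16 mm in diameter along its y axis (that of cam_lift). Origin: on the bar's axis, mid-grip, 110 mm from the shaft axis; 30 mm of bar free to -y of it, 26 mm to +y before the 12 mm lever rod. It turns with the lever, and slips round easily between fingers that keep their direction.
- lever_axis (a point): Point on the shaft axis about which the handle's origin circles (radius 110 mm, in the x-z plane of cam_lift), 52 mm above the table. Axes parallel to those of cam_lift.
- cam_lever (a joint): Lever angle, rad: 0 at rest, leaning 1.3 rad from vertical towards cam_lift's -x; 1.3 upright = highest lift; stop at 2.3. At angle q the handle is at lever_axis + 110 mm x (sin(q-1.3) along cam_lift's x, cos(q-1.3) up). A spring drives it back to 0: about 1 to 2 N at the handle at rest, 2 to 3 N upright.
- tape_roll: Bystander: orange tape roll, 90 mm across, 24 mm high, lying flat. Origin: centre of the underside.
- driver: Bystander: red screwdriver lying on the table.
- swab_jar: Bystander: jar 60 mm across, 90 mm high. Origin: centre of the underside.

How it is judged:
By the outcome, as a careful person would: the job done as asked, in the order asked, and still so for the second after the job is handed in, while the arm keeps its last pose, push and grip.
It also fails if it takes over 51 s, if anything falls off the work surface, if the arm or the gripper's body presses on something with over 40 N, if the wrist force passes 120 N, or if a joint passes its speed limit or range.

ROBOT

A 6-joint arm with a two-finger parallel gripper is mounted at the origin on the work surface. World frame = base frame: x ahead of the robot, y to its left, z up, the work surface at z = 0. Lengths are in mm, angles in rad, forces in N, time in s.
With the tool pointing down it reaches from about 350 to 975 mm from the base axis. Payload 7.1 kg.
Tool frame: the origin (TCP) lies between the finger pads; the fingertips stand 17 mm ahead of it and the grasp point (between the pads) lies 2 mm behind it; z points along the fingers, y is the line along which they close (so a half turn about z gives the same grasp; the last joint's range is limited). The gripper opens to 88 mm and grips with 3 to 60 N. Pads are 20 mm wide; open, the fingers measure 115 mm over their backs; the gripper's body (75 mm by 178 mm) begins 61 mm behind the grasp point.
Start: joints at [1.086, 0.423, 1.63, -0, 1.089, -0.019], TCP at [280.679, 558.412, 239.675] pointing down, gripper open.
Joint ranges: [-3, 3], [-0.9, 2.11], [0.09, 2.58], [-1.31, 4.45], [0.11, 2.69], [-2.54, 2.54]. Speed limits (rad/s): [2.39, 2.39, 3.01, 3.14, 3.14, 3.14].

INTERFACE

Orientations are given as a rotation vector (axis times angle).
In Python, from workcell import ctrl gives the robot as it stands.
- The arm moves only by the shell command python3 jog.py 'ROWS' [OPENING]. ROWS is a JSON list of rows, 1 to 5 of them, each of 6 numbers: dx, dy, dz in mm, then a rotation vector rx, ry, rz in rad; each row shifts and turns the commanded pose from where the row before left it, along the tool's axes as they then stand; what a row does not reach is not made up. A row lasts 1/12 s, in which the tool goes at most 41.7 mm and 0.125 rad, less where a joint would pass 70% of its speed; a pose out of reach is approached as far as the arm can. OPENING is the finger opening in mm, set as the command begins (- or left out keeps the last). The fingers move at their own pace and stop on an object; the grip force is fixed at half the most. Time passes only in rows, so rows that do not move let the fingers close. It prints the time, the measured TCP pose, the force, the opening and the grip force at its end.
- ctrl.get_obs(): the state, without advancing time (a new reading comes with each control period).
- ctrl.get_image(name): name is "scene" or "top"; returns a dict with "img" (400x640x3 uint8, red, green, blue), "fx", "fy", "cx", "cy" (pixels), "R" (3x3) and "t" (3): a world point X has camera coordinates R X + t. Camera axes: x right, y down, z forward; pixel columns grow to the right and rows downward; lengths in mm; the calibration is good to about 2 mm. A picture is of the moment at which its call begins. There is no depth.
- ctrl.close_job(): hands the job in; it is judged then, once.
The state is a dict: "t": time; "qpos": joint angles; "qvel": joint speeds; "joint_torque": joint torques, N m; "ee_pos": TCP position; "orientation": TCP orientation; "ft_force": force on the tool from outside, world axes, zero at the start; "moment": the same for the moment, N m; "width": finger opening in mm; "grasp_force": force on a finger pad.
Only numpy, scipy, OpenCV 4.12 (cv2) and the standard library are available. Lean on these libraries where they do the work, as an engineer would, in place of code of your own. Each camera call takes 0.05 s, during which the arm holds its last target. There are 200 camera calls.

## Working session

There is one attempt and no reset: what is moved stays moved. The work goes in short steps, Python scripts to look and compute and a shell command to move; the robot and the scene stay as the last step left them, time stands still between calls to the robot, and variables do not carry over. Pictures are saved under pics/ and viewed, at most 10 in all, crops included, and the job is handed in when it is done.

```bash
ls; mkdir -p pics
python3 - <<'E'
from workcell import ctrl
import cv2,json
import numpy as np
o=ctrl.get_obs()
print({k:np.round(v,3).tolist() for k,v in o.items()})
for n in("scene","top"):
    d=ctrl.get_image(n); cv2.imwrite(f"pics/{n}0.png",d["img"][:,:,::-1])
    np.savez(f"pics/{n}0.npz",**d)
    print(n,d["fx"],d["fy"],d["cx"],d["cy"],np.round(d["R"],3).tolist(),np.round(d["t"],1))
E
```

```text
jog.py
pics
workcell.py
{'t': 0.0, 'qpos': [1.086, 0.424, 1.631, 0.0, 1.089, -0.019], 'qvel': [-0.002, 0.002, 0.0, -0.001, -0.001, 0.0], 'joint_torque': [0.001, -54.463, -27.366, 0.064, 0.023, -0.0], 'ee_pos': [280.433, 557.969, 238.93], 'orientation': [-0.725, -3.056, 0.002], 'ft_force': [0.467, 0.18, 0.607], 'moment': [0.01, 0.016, -0.037], 'grasp_force': 0.0, 'width': 88.065}
scene 362.1522176600448 362.1522176600448 315.67493843661725 197.60867193984413 [[0.691, 0.722, -0.01], [0.42, -0.414, -0.807], [-0.587, 0.554, -0.59]] [-368.5  -86.1 1430.2]
top 513.3496880825861 513.3496880825861 306.25356758287717 200.69865464857392 [[-0.01, -1.0, 0.001], [-0.996, 0.01, -0.092], [0.092, -0.002, -0.996]] [  85.   472.5 1684.1]
```

View pics/scene0.png

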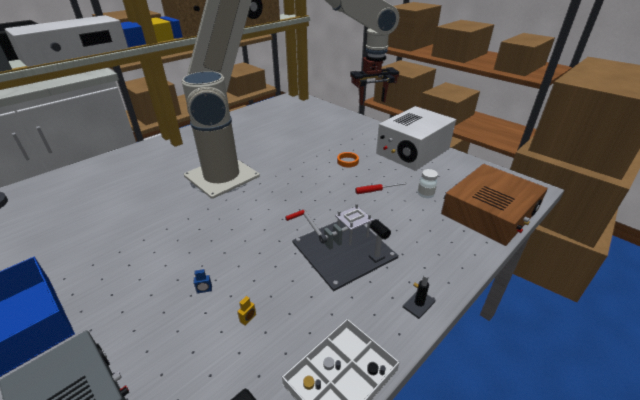

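View pics/top0.png

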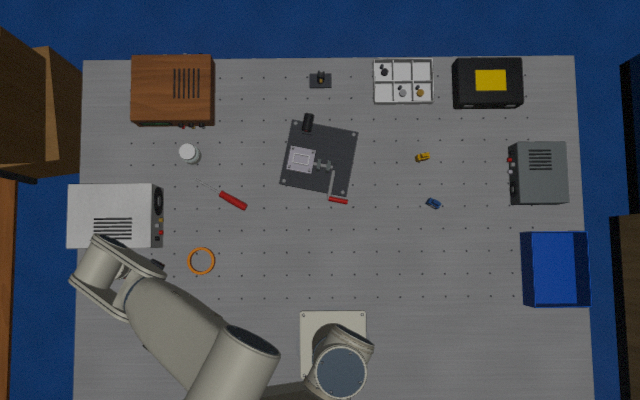

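The scene view shows the blue cell at about (202,280), the yellow cell at (246,310), the red handle at (295,214) and the white nest at (353,217). In the top view they are at (433,203), (422,157), (338,200) and (301,160). I'll enlarge these areas next.

```bash
cat > h.py <<'E'
import numpy as np,cv2
def load(n): return dict(np.load(f"pics/{n}.npz"))
def proj(d,X):
    c=np.atleast_2d(X)@d["R"].T+d["t"]; return np.c_[d["fx"]*c[:,0]/c[:,2]+d["cx"],d["fy"]*c[:,1]/c[:,2]+d["cy"]]
def ray(d,p):
    v=d["R"].T@np.array([(p[0]-d["cx"])/d["fx"],(p[1]-d["cy"])/d["fy"],1]); return -d["R"].T@d["t"],v/np.linalg.norm(v)
def plane(d,p,z):
    o,v=ray(d,p); return o+v*(z-o[2])/v[2]
def tri(d1,p1,d2,p2):
    (o1,v1),(o2,v2)=ray(d1,p1),ray(d2,p2)
    s=np.linalg.lstsq(np.c_[v1,-v2],o2-o1,rcond=None)[0]
    a,b=o1+s[0]*v1,o2+s[1]*v2; return (a+b)/2,np.linalg.norm(a-b)
def crop(d,x,y,w,h,k): return cv2.resize(d["img"][y:y+h,x:x+w,::-1],None,fx=k,fy=k,interpolation=cv2.INTER_CUBIC)
def mask(d,lo,hi,box):
    m=cv2.inRange(cv2.cvtColor(d["img"],cv2.COLOR_RGB2HSV),np.array(lo),np.array(hi)); x,y,w,h=box
    k=np.zeros_like(m); k[y:y+h,x:x+w]=m[y:y+h,x:x+w]; return k
E
python3 - <<'E'
from h import *
s,t=load("scene0"),load("top0")
a=crop(s,280,190,130,100,3.07)[:300,:400]; b=crop(t,270,105,100,100,4)[:400,:400]
c=crop(s,185,260,80,60,5); e=crop(t,400,140,50,75,4)
W=np.zeros((600,800,3),np.uint8)
W[:300,:399]=cv2.resize(a,(399,300)); W[:300,400:]=cv2.resize(b,(400,300)) ; W[300:600,:400]=c; W[300:,400:600]=e
W[:400,400:]=b; W[400:600,400:]=cv2.resize(crop(t,405,145,50,25,8),(400,200)); 
W[400:600,600:]=cv2.resize(crop(t,421,191,25,25,8),(200,200)); W[400:600,400:600]=cv2.resize(crop(t,410,145,25,25,8),(200,200))
cv2.imwrite("pics/m1.png",W)
for n,d,bx in(("s",s,(185,260,35,40)),("t",t,(420,190,25,25))):
    m=mask(d,(100,100,30),(125,255,255),bx); c=max(cv2.findContours(m,0,2)[0],key=cv2.contourArea)
    print(n,"blue",cv2.boundingRect(c),cv2.minAreaRect(c))
for n,d,bx in(("s",s,(280,205,26,20)),("t",t,(325,190,30,20))):
    m=mask(d,(0,130,60),(10,255,255),bx)|mask(d,(170,130,60),(180,255,255),bx); c=max(cv2.findContours(m,0,2)[0],key=cv2.contourArea)
    print(n,"red",cv2.boundingRect(c),cv2.minAreaRect(c))
E
```

```text
s blue (194, 269, 18, 24) ((201.60585021972656, 280.4764404296875), (22.452302932739258, 15.944390296936035), 77.47119140625)
t blue (426, 198, 15, 11) ((433.40008544921875, 202.70004272460938), (12.969193458557129, 7.155416965484619), 26.56505012512207)
s red (286, 210, 18, 10) ((294.74139404296875, 214.6034698486328), (3.899601936340332, 18.75522804260254), 68.19859313964844)
t red (329, 197, 19, 7) ((337.8399963378906, 199.87998962402344), (18.425201416015625, 4.293251037597656), 10.30484676361084)
```

View pics/m1.png

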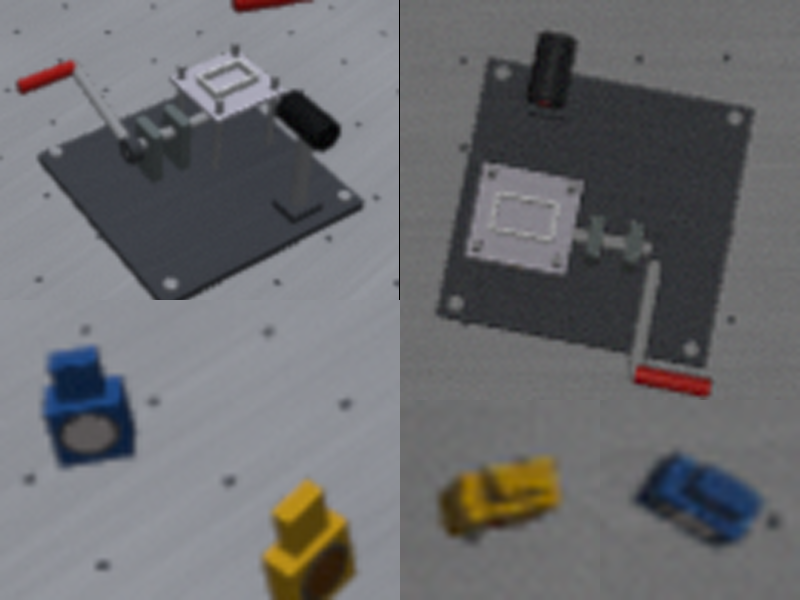

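The montage shows the blue cell standing with its lens facing the scene camera, and the nest empty. The laser head sits on cam_lift's +x side, which is up in the top view, and the lever leans towards -x. Next I'll turn these pixels into positions.

Run:
```python
from h import *
s,t=load("scene0"),load("top0")
np.set_printoptions(precision=1,suppress=True)
print("cams",ray(s,(0,0))[0],ray(t,(0,0))[0])
def hull(m,close=5):
    m=cv2.morphologyEx(m,cv2.MORPH_CLOSE,np.ones((close,close)))
    return cv2.convexHull(max(cv2.findContours(m,0,1)[0],key=cv2.contourArea))
def cen(c): M=cv2.moments(c); return np.array([M["m10"]/M["m00"],M["m01"]/M["m00"]])
for nm,lo,hi,bs,bt in(("blue",(100,100,30),(125,255,255),(185,260,35,40),(420,190,25,25)),("yellow",(15,120,60),(35,255,255),(230,290,35,35),(410,145,25,25))):
    hs,ht=[hull(mask(d,lo,hi,b)) for d,b in((s,bs),(t,bt))]
    print(nm,cen(hs),cen(ht),*tri(s,cen(hs),t,cen(ht)))
    if nm=="blue": print(hs.reshape(-1,2).tolist(),"\n",ht.reshape(-1,2).tolist())
# plate, top view: dark
m=mask(t,(0,0,0),(180,255,75),(272,110,95,95)); 
for d,n,bx,z in((t,"top",(275,115,88,85),12),):
    h=hull(m,9); r=cv2.minAreaRect(h); print("plate rect",r)
    P=np.array([plane(d,p,12)[:2] for p in cv2.approxPolyDP(h,6,True).reshape(-1,2)]);print(P)
    print(np.linalg.norm(P-np.roll(P,-1,0),axis=1))
# nest plate: light, low sat inside steel plate
for d,n,bx in((t,"top",(284,142,34,34)),(s,"scene",(335,203,38,30))):
    g=d["img"].min(2); x,y,w,h_=bx; print(n,"levels",np.percentile(g[y:y+h_,x:x+w],[5,25,50,75,95]))
```

```text
cams [1131.2 -561.7  770.4] [ 316.5   82.8 1720.3]
blue [201.9 281. ] [433.4 202.9] [ 459.7 -340.1   36.1] 3.59122611059973
[[203, 269], [208, 275], [209, 277], [211, 286], [210, 290], [206, 291], [199, 292], [198, 292], [197, 291], [196, 289], [194, 283], [194, 278], [195, 271], [197, 270], [202, 269]] 
 [[431, 198], [436, 200], [438, 201], [440, 203], [440, 204], [439, 206], [437, 208], [436, 208], [426, 203], [427, 201], [430, 198]]
yellow [245.9 310.1] [422.2 156.5] [ 614.8 -308.7   34.5] 4.4823405993952194
plate rect ((318.38568115234375, 153.09078979492188), (69.76970672607422, 75.53369903564453), 10.954063415527344)
[[749.6 125.7]
 [773.2  64.4]
 [706.  -93.9]
 [488.8 -49.6]
 [534.8 171. ]]
[ 65.7 172.  221.7 225.3 219.5]
top levels [ 47.  51. 106. 128. 136.]
scene levels [ 58.  92. 139. 152. 170.]
```

Run:
```python
from h import *
s,t=load("scene0"),load("top0")
np.set_printoptions(precision=1,suppress=True)
def cen(c): M=cv2.moments(c); return np.array([M["m10"]/M["m00"],M["m01"]/M["m00"]])
# top nest plate
C=[]
for d,bx,th in((t,(284,142,34,34),85),(s,(330,200,45,32),None)):
    x,y,w,h=bx; k=8
    g=cv2.resize(d["img"].min(2)[y:y+h,x:x+w],None,fx=k,fy=k,interpolation=cv2.INTER_CUBIC)
    if th is None: th=160
    m=cv2.morphologyEx((g>th).astype(np.uint8),cv2.MORPH_CLOSE,np.ones((17,17)))
    c=cv2.convexHull(max(cv2.findContours(m,0,1)[0],key=cv2.contourArea))
    q=cv2.approxPolyDP(c,16,True).reshape(-1,2); f=lambda p:(np.array(p)+.5)/k-.5+[x,y]
    print("n corners",f(q).tolist(), "cen",f(cen(c))); P=np.array([plane(d,p,84) for p in f(q)])[:,:2]
    print(P,"centroid z84",plane(d,f(cen(c)),84)); C.append(f(cen(c)))
    if d is t: r=cv2.minAreaRect(c); print(r[1][0]/k,r[1][1]/k,r[2])
print("nest tri",*tri(t,C[0],s,C[1]))
# handle: ends via red mask moments
E=[]
for d,bx in((s,(280,205,26,20)),(t,(325,190,30,20))):
    m=mask(d,(0,130,50),(10,255,255),bx)|mask(d,(170,130,50),(180,255,255),bx)
    pts=np.argwhere(m)[:,::-1].astype(float); c=pts.mean(0); u=np.linalg.svd(pts-c)[2][0]; u*=np.sign(u[0])
    L=np.sqrt(12*((pts-c)@u).var()); E.append((c-u*L/2,c,c+u*L/2))
H=[tri(s,a,t,b) for a,b in zip(*E)]
for h in H: print("handle",*h)
v=H[2][0]-H[0][0]; print("len",np.linalg.norm(v),"yaw of y",np.arctan2(v[0],-v[1])*1)
# blue base edges
a,b=plane(s,(198,292),0),plane(s,(210,290),0); print("blue base edge scene",a,b,np.arctan2(*(b-a)[1::-1]))
a,b=plane(t,(426,203),0),plane(t,(436,208),0); print("top edge",a,b,np.arctan2(*(b-a)[1::-1]))
m=mask(s,(100,100,30),(125,255,255),(185,260,35,40))
M=cv2.morphologyEx(m,cv2.MORPH_CLOSE,np.ones((7,7)))
```

```text
n corners [[290.5625, 145.3125], [315.3125, 150.0625], [317.4375, 164.5625], [310.4375, 172.9375], [285.9375, 168.1875]] cen [301.7 159.4]
[[648.  129.2]
 [631.6  49.4]
 [584.2  43.1]
 [557.2  65.9]
 [573.4 144.7]] centroid z84 [601.4  93.8  84. ]
30.62813949584961 24.45580291748047 11.222458839416504
n corners [[337.9375, 216.3125], [353.8125, 207.1875], [364.4375, 212.1875], [369.1875, 219.9375], [352.6875, 226.9375]] cen [353.7 216.9]
[[563.2  64.6]
 [566.9 132.1]
 [605.9 136.4]
 [639.5 118.1]
 [626.4  59.7]] centroid z84 [598.1  96.1  84. ]
nest tri [600.7  93.5  87. ] 0.6677679888474094
handle [459.6 -15.4  66.6] 57.777874276409
handle [468.1 -21.8  85. ] 3.5568376193940723
handle [477.5 -29.3 106.5] 49.0538300034255
len 45.849353961866356 yaw of y 0.9115779310138127
blue base edge scene [ 452.1 -357.5    0. ] [ 468.6 -330.9    0. ] 1.0150158443926451
top edge [ 463.5 -322.6    0. ] [ 446.3 -355.7    0. ] -2.05044432328677
```

```bash
cat >> h.py <<'E'
from scipy.spatial.transform import Rotation as Ro
def go(o,X,yaw):
    """offset in tool axes to world X, then turn so that tool z is down and tool y lies along +-world angle yaw"""
    R=Ro.from_rotvec(o["orientation"]); d=R.inv().apply(np.array(X)-o["ee_pos"])
    print("tool y angle",np.round(np.arctan2(*R.as_matrix()[1::-1,1]),3),"q",np.round(o["qpos"],2))
    print("shift",np.round(d,1))
    for a in(yaw,yaw+np.pi):
        y=np.array([np.cos(a),np.sin(a),0]); z=np.array([0,0,-1.]); G=Ro.from_matrix(np.c_[np.cross(y,z),y,z])
        print("turn",np.round((R.inv()*G).as_rotvec(),3))
E
python3 - <<'E'
from h import *
from workcell import ctrl
go(ctrl.get_obs(),(459,-340.5,200),-.52)
E
```

```text
tool y angle 1.105 q [ 1.09  0.42  1.63 -0.    1.09 -0.02]
shift [-563.1 -722.6   40. ]
turn [-1.000e-03  1.000e-03  1.625e+00]
turn [-1.000e-03 -1.000e-03 -1.517e+00]
```

```bash
R='[[-22.5,-28.9,0,0,0,0],[-22.5,-28.9,0,0,0,0],[-22.5,-28.9,0,0,0,0],[-22.5,-28.9,0,0,0,0],[-22.5,-28.9,0,0,0,0]]' ; true
python3 jog.py '[[-22.5,-28.9,0,0,0,0],[-22.5,-28.9,0,0,0,0],[-22.5,-28.9,0,0,0,0],[-22.5,-28.9,0,0,0,0],[-22.5,-28.9,0,0,0,0]]'
python3 jog.py '[[-22.5,-28.9,0,0,0,0],[-22.5,-28.9,0,0,0,0],[-22.5,-28.9,0,0,0,0],[-22.5,-28.9,0,0,0,0],[-22.5,-28.9,0,0,0,0]]'
python3 jog.py '[[-22.5,-28.9,0,0,0,0],[-22.5,-28.9,0,0,0,0],[-22.5,-28.9,0,0,0,0],[-22.5,-28.9,0,0,0,0],[-22.5,-28.9,0,0,0,0]]'
python3 jog.py '[[-22.5,-28.9,0,0,0,0],[-22.5,-28.9,0,0,0,0],[-22.5,-28.9,0,0,0,0],[-22.5,-28.9,0,0,0,0],[-22.5,-28.9,0,0,0,0]]'
python3 jog.py '[[-22.5,-28.9,0,0,0,0],[-22.5,-28.9,0,0,0,0],[-22.5,-28.9,0,0,0,0],[-22.5,-28.9,0,0,0,0],[-22.5,-28.9,0,0,0,0]]'
python3 jog.py '[[0,0,0,0,0,0.125],[0,0,0,0,0,0.125],[0,0,0,0,0,0.125],[0,0,0,0,0,0.125],[0,0,0,0,0,0.125]]'
python3 jog.py '[[0,0,0,0,0,0.125],[0,0,0,0,0,0.125],[0,0,0,0,0,0.125],[0,0,0,0,0,0.125],[0,0,0,0,0,0.125]]'
python3 jog.py '[[0,0,0,0,0,0.125],[0,0,0,0,0,0.125],[0,0,0,0,0,0.125],[0,0,0,0,0,0]]'
python3 - <<'E'
from h import *
from workcell import ctrl
go(ctrl.get_obs(),(459,-340.5,65),-.52)
for n in("scene","top"):
    d=ctrl.get_image(n); np.savez(f"pics/{n}1.npz",**d)
s,t=load("scene1"),load("top1")
cv2.imwrite("pics/m2.png",np.hstack([crop(s,140,190,130,130,3),crop(t,380,130,130,130,3)]))
E
```

```text
t: 0.52
ee_pos: [316.0, 377.0, 239.3]
orientation: [-0.724, -3.057, 0.001]
ft_force: [0.1, 0.1, 0.4]
width: 88.1
grasp_force: 0.0
t: 0.93
ee_pos: [351.6, 197.4, 239.6]
orientation: [-0.724, -3.057, 0.0]
ft_force: [0.3, 0.0, -0.6]
width: 87.9
grasp_force: 0.0
t: 1.35
ee_pos: [387.3, 17.8, 239.7]
orientation: [0.725, 3.057, 0.0]
ft_force: [0.6, -0.1, 0.4]
width: 87.9
grasp_force: 0.0
t: 1.77
ee_pos: [422.9, -162.0, 239.6]
orientation: [-0.726, -3.056, -0.0]
ft_force: [0.6, 0.6, -0.5]
width: 87.8
grasp_force: 0.0
t: 2.18
ee_pos: [458.5, -341.6, 239.3]
orientation: [-0.726, -3.056, -0.0]
ft_force: [-0.0, 1.3, -1.1]
width: 88.0
grasp_force: 0.0
t: 2.6
ee_pos: [458.4, -339.7, 239.2]
orientation: [-1.638, -2.68, -0.0]
ft_force: [1.0, 0.6, 0.4]
width: 87.9
grasp_force: 0.0
t: 3.02
ee_pos: [458.5, -339.6, 239.3]
orientation: [-2.382, -2.047, 0.0]
ft_force: [-0.0, 0.0, -0.1]
width: 88.0
grasp_force: 0.0
t: 3.35
ee_pos: [458.6, -339.6, 239.3]
orientation: [-2.721, -1.569, 0.0]
ft_force: [-0.1, 0.1, -0.4]
width: 87.9
grasp_force: 0.0
tool y angle -0.524 q [-0.66  0.34  1.75  0.    1.05 -0.13]
shift [ -0.6   1.  174.3]
turn [-0.001 -0.    -0.004]
turn [-0.000e+00  1.000e-03  3.137e+00]
```

View pics/m2.png

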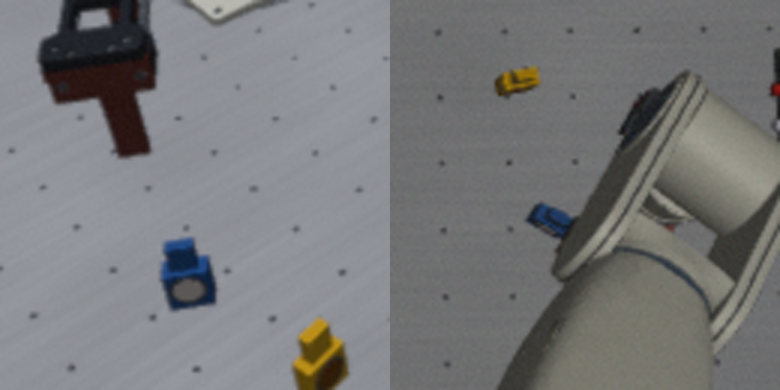

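The scene crop shows the near fingertip at pixel (183,241), above and up-left of the blue cell. In the top view the arm partly covers the cell. I'll check the calibration against the fingertip, then descend.

```bash
python3 - <<'E'
from h import *
s=load("scene1")
b=np.array([458.6,-339.6,222.3]); u=np.array([.866,-.5,0]); v=np.array([.5,.866,0])
for w in(-10,0,10): print(w,proj(s,b+u*57+v*w),proj(s,b+u*44+v*w))
print("expected tab top, base:",proj(s,(459,-340.5,72)),proj(s,(459,-340.5,0)))
c=np.array([459,-340.5,0])
print("tab top corners",[proj(s,c+u*i*6+v*j*12+[0,0,72]).round(1).tolist() for i in(-1,1) for j in(-1,1)])
print("base front corners",[proj(s,c+u*10+v*j*20).round(1).tolist() for j in(-1,1)])
E
python3 jog.py '[[0,0,30,0,0,0],[0,0,30,0,0,0],[0,0,30,0,0,0],[0,0,0,0,0,0],[0,0,0,0,0,0]]'
```

```text
-10 [[181.20636743 243.99488688]] [[181.52259626 240.06707816]]
0 [[185.93486339 243.21232567]] [[186.19051316 239.30347333]]
10 [[190.64133876 242.43340884]] [[190.8369661 238.5433797]]
expected tab top, base: [[199.64377227 271.50894896]] [[204.99257384 289.9388373 ]]
tab top corners [[[194.9, 270.7]], [[204.5, 268.9]], [[194.8, 274.1]], [[204.4, 272.3]]]
base front corners [[[197.2, 294.3]], [[212.7, 291.4]]]
t: 3.87
ee_pos: [457.9, -339.1, 148.6]
orientation: [-2.713, -1.577, 0.002]
ft_force: [0.1, -0.9, 0.7]
width: 87.6
grasp_force: 0.0
```

```bash
python3 jog.py '[[1.2,0,28,0,0,0],[0,0,28,0,0,0],[0,0,28,0,0,0],[0,0,0,0,0,0],[0,0,0,0,0,0]]'
python3 - <<'E'
from h import *
from workcell import ctrl
go(ctrl.get_obs(),(460,-339,65),-.52)
d=ctrl.get_image("scene"); np.savez("pics/scene2.npz",**d)
cv2.imwrite("pics/m3.png",crop(d,150,220,110,90,6))
E
```

```text
t: 4.28
ee_pos: [459.6, -338.9, 66.5]
orientation: [-2.717, -1.577, 0.0]
ft_force: [0.9, 1.1, -0.2]
width: 87.8
grasp_force: 0.0
tool y angle -0.519 q [-0.66  0.6   1.84  0.    0.71 -0.14]
shift [0.1 0.3 1.5]
turn [-0.    -0.     0.001]
turn [ 0.000e+00 -1.000e-03 -3.141e+00]
```

View pics/m3.png

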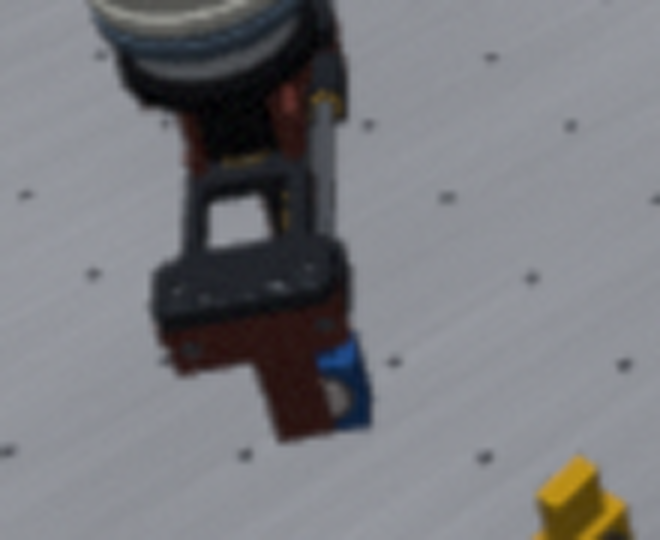

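The near fingertip spans columns 196 to 205.5 at row 293. Part of the cell shows to its right, with its edge at column 211.7.

```bash
python3 - <<'E'
from h import *
s=load("scene2")
b=np.array([459.6,-338.9,49.5]); u=np.array([.866,-.5,0]); v=np.array([.5,.866,0])
for w in(-10,10): print(w,proj(s,b+u*57+v*w),proj(s,b+u*44+v*w))
c=np.array([460,-339,0])
print("base/top-body right front",[proj(s,c+u*10+v*20+[0,0,z]).round(1).tolist() for z in (0,44)])
m=mask(s,(100,80,20),(125,255,255),(185,260,35,40));c=max(cv2.findContours(m,0,1)[0],key=cv2.contourArea).reshape(-1,2); print(c.max(0),c.min(0))
E
python3 jog.py '[[0,0,1,0,0,0],[0,0,0,0,0,0],[0,0,0,0,0,0],[0,0,0,0,0,0],[0,0,0,0,0,0]]' 5
python3 jog.py '[[0,0,0,0,0,0],[0,0,0,0,0,0],[0,0,0,0,0,0]]'
```

```text
-10 [[197.67147339 295.13303697]] [[197.76677295 291.06991076]]
10 [[205.97227373 293.53676777]] [[205.97407165 289.50814287]]
base/top-body right front [[[213.4, 291.3]], [[210.4, 280.2]]]
[211 291] [203 276]
t: 4.75
ee_pos: [459.6, -338.9, 65.4]
orientation: [2.717, 1.575, 0.001]
ft_force: [-0.2, -0.3, -0.4]
width: 57.9
grasp_force: 0.0
t: 5.0
ee_pos: [459.4, -338.7, 64.7]
orientation: [-2.718, -1.576, 0.0]
ft_force: [0.2, 0.5, 0.1]
width: 38.0
grasp_force: 0.0
```

```bash
python3 jog.py '[[0,0,0,0,0,0],[0,0,0,0,0,0],[0,0,0,0,0,0],[0,0,0,0,0,0],[0,0,0,0,0,0]]'
python3 jog.py '[[0,0,0,0,0,0],[0,0,0,0,0,0],[0,0,0,0,0,0]]'
python3 jog.py '[[0,0,-10,0,0,0],[0,0,-30,0,0,0],[0,0,-30,0,0,0],[0,0,-40,0,0,0],[0,0,-40,0,0,0]]'
python3 - <<'E'
from h import *
from workcell import ctrl
d=ctrl.get_image("scene"); np.savez("pics/scene3.npz",**d)
go(ctrl.get_obs(),(602,98,240),-.205)
cv2.imwrite("pics/m4.png",crop(d,150,170,110,110,5))
E
```

```text
t: 5.42
ee_pos: [459.3, -338.6, 64.6]
orientation: [-2.718, -1.576, 0.0]
ft_force: [-0.5, 0.8, -1.5]
width: 11.8
grasp_force: 30.0
t: 5.67
ee_pos: [459.3, -338.6, 64.6]
orientation: [-2.718, -1.576, 0.0]
ft_force: [0.0, -0.0, -0.2]
width: 11.6
grasp_force: 30.0
t: 6.08
ee_pos: [458.7, -338.2, 216.4]
orientation: [-2.717, -1.575, 0.001]
ft_force: [1.0, -0.7, -1.8]
width: 11.7
grasp_force: 30.0
tool y angle -0.52 q [-0.66  0.36  1.76  0.    1.   -0.14]
shift [450.3 -96.7 -16.9]
turn [ 0.011  0.003 -0.315]
turn [ 0.005 -0.015  2.827]
```

View pics/m4.png

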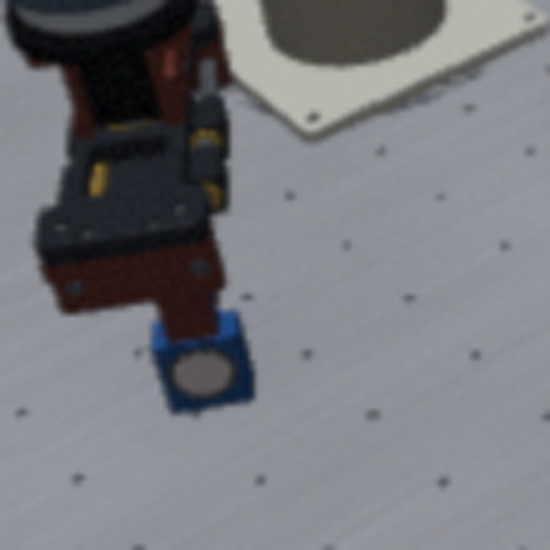

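The cell is gripped square and upright: the lens is centred under the finger, at crop (204,373). Now I'll carry it over the nest.

```bash
python3 jog.py '[[15,-3,-6,0,0,0],[30,-6.5,-6,0,0,0],[35,-7.5,-5,0,0,0],[35,-7.5,0,0,0,0],[35,-7.5,0,0,0,0]]'
python3 jog.py '[[35,-7.5,0,0,0,0],[35,-7.5,0,0,0,0],[35,-7.5,0,0,0,0],[35,-7.5,0,0,0,0],[35,-7.5,0,0,0,0]]'
python3 jog.py '[[35,-7.5,0,0,0,0],[35,-7.5,0,0,0,0],[35,-7.5,0,0,0,0],[20,-5,0,0,0,0],[0,0,0,0,0,-0.105]]'
python3 jog.py '[[0,0,0,0,0,-0.105],[0,0,0,0,0,-0.105],[0,0,0,0,0,0],[0,0,0,0,0,0]]'
python3 - <<'E'
from h import *
from workcell import ctrl
go(ctrl.get_obs(),(602,98,180),-.205)
E
```

```text
t: 6.55
ee_pos: [506.4, -191.4, 232.8]
orientation: [2.717, 1.574, 0.002]
ft_force: [0.5, -1.0, -1.0]
width: 11.6
grasp_force: 30.0
t: 6.97
ee_pos: [560.7, -20.4, 232.3]
orientation: [2.718, 1.575, 0.001]
ft_force: [0.8, -0.6, -1.5]
width: 11.4
grasp_force: 30.0
t: 7.38
ee_pos: [599.8, 104.1, 232.2]
orientation: [-2.629, -1.72, -0.003]
ft_force: [-0.8, -0.5, -0.5]
width: 11.7
grasp_force: 30.0
t: 7.72
ee_pos: [598.7, 100.0, 232.0]
orientation: [2.44, 1.979, 0.0]
ft_force: [0.4, 0.1, -0.4]
width: 11.9
grasp_force: 30.0
tool y angle -0.208 q [0.15 0.41 1.68 0.   1.06 0.35]
shift [-1.3  3.7 52. ]
turn [ 0.    -0.    -0.003]
turn [-0.    -0.     3.139]
```

```bash
python3 jog.py '[[-1.3,3.7,20,0,0,0],[0,0,20,0,0,0],[0,0,12,0,0,0],[0,0,0,0,0,0],[0,0,0,0,0,0]]'
python3 - <<'E'
from h import *
from workcell import ctrl
go(ctrl.get_obs(),(602,98,180),-.205)
for n in("scene","top"):
    d=ctrl.get_image(n); np.savez(f"pics/{n}4.npz",**d)
s,t=load("scene4"),load("top4")
cv2.imwrite("pics/m5.png",np.hstack([crop(s,310,150,80,90,6),crop(t,280,120,50,90,6)]))
E
```

```text
t: 8.13
ee_pos: [601.8, 97.8, 179.3]
orientation: [-2.438, -1.98, 0.002]
ft_force: [0.9, 0.6, -1.3]
width: 11.8
grasp_force: 30.0
tool y angle -0.207 q [0.14 0.47 1.71 0.   0.96 0.35]
shift [ 0.2  0.2 -0.7]
turn [-0.001  0.    -0.002]
turn [1.00e-03 2.00e-03 3.14e+00]
```

View pics/m5.png

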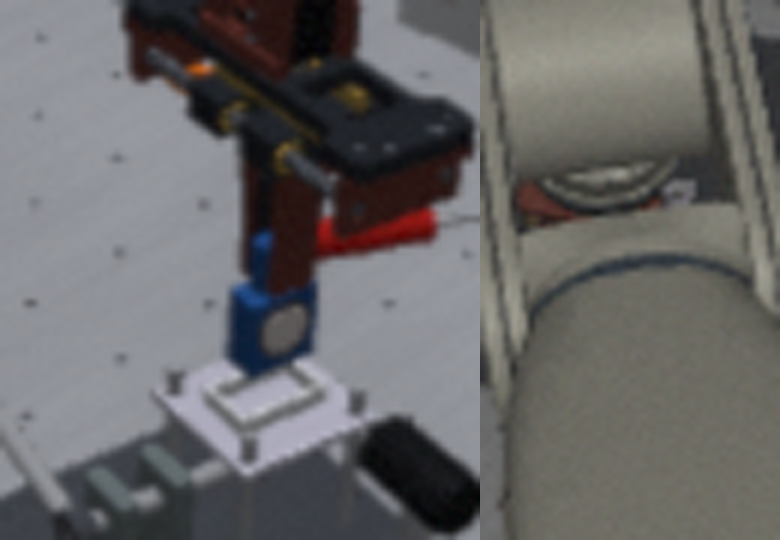

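The cell hangs upright above the nest. In the crop, its lower corners are at (229,358), (260,375) and (315,350), and the rim corners are at (203,388), (247,427) and (323,388). I'll compare the two positions in this view.

Run:
```python
from h import *
np.set_printoptions(precision=1,suppress=True)
s,s0=load("scene4"),load("scene0")
yaw=-.206; A=np.array([[np.cos(yaw),np.sin(yaw)],[-np.sin(yaw),np.cos(yaw)]])
k=8
def up(d,x,y,w,h): return cv2.resize(d["img"][y:y+h,x:x+w],None,fx=k,fy=k,interpolation=cv2.INTER_CUBIC).astype(int)
x,y,w,h=330,200,45,32
I=up(s0,x,y,w,h); f=lambda p,x,y:(np.array(p,float)+.5)/k-.5+[x,y]
warm=((I[...,2]-I[...,0]<8)&(I.min(2)>150)).astype(np.uint8)
inner=np.zeros_like(warm); inner[5*k:26*k,10*k:36*k]=1
m=cv2.morphologyEx(warm*inner,cv2.MORPH_CLOSE,np.ones((9,9)))
c=cv2.convexHull(max(cv2.findContours(m,0,1)[0],key=cv2.contourArea)); q=cv2.approxPolyDP(c,10,True).reshape(-1,2)
print("rim px",f(q,x,y).tolist()); print("rim in cam axes",np.array([plane(s0,p,94)[:2] for p in f(q,x,y)])@A.T)
M=cv2.moments(c); print("rim centre", A@plane(s0,f([M["m10"]/M["m00"],M["m01"]/M["m00"]],x,y),94)[:2])
x,y,w,h=340,185,30,35
J=up(s,x,y,w,h); b=((J[...,2]-J[...,0]>25)).astype(np.uint8); b=cv2.morphologyEx(b,cv2.MORPH_CLOSE,np.ones((81,81)))
c=cv2.convexHull(max(cv2.findContours(b,0,1)[0],key=cv2.contourArea)); q=cv2.approxPolyDP(c,8,True).reshape(-1,2)
print("cell px",f(q,x,y).tolist()); print("cell base in cam axes",np.array([plane(s,p,114.7)[:2] for p in f(q,x,y)])@A.T)
hand=np.array([[203,388],[247,427],[323,388]])/6+[310,150]-.4; print("hand rim",np.array([plane(s,p,94)[:2] for p in hand])@A.T)
hc=np.array([[229,358],[260,375],[315,350]])/6+[310,150]-.4; print("hand cell",np.array([plane(s,p,114.7)[:2] for p in hc])@A.T)
print("tcp cam axes",A@[601.8,97.8])
vis=J.astype(np.uint8)[:,:,::-1].copy(); cv2.polylines(vis,[q],True,(0,255,0)); V=I.astype(np.uint8)[:,:,::-1].copy()
cv2.imwrite("pics/m6.png",np.hstack([cv2.copyMakeBorder(vis,0,0,0,0,0),cv2.copyMakeBorder(V,0,24,0,0,0),cv2.copyMakeBorder(cv2.cvtColor(m*255,8),0,24,0,0,0)])[:, :800])
```

```text
rim px [[363.1875, 213.9375], [344.1875, 214.6875], [357.0625, 208.4375]]
rim in cam axes [[579.4 240.8]
 [551.8 191.2]
 [548.3 241.6]]
rim centre [559.6 223. ]
cell px [[354.9375, 184.5625], [362.1875, 197.4375], [361.4375, 207.3125], [351.4375, 212.1875], [347.8125, 208.4375], [347.8125, 197.6875], [351.5625, 184.5625]]
cell base in cam axes [[465.2 294.7]
 [533.5 271. ]
 [571.5 238.6]
 [574.2 200. ]
 [554.2 201.6]
 [510.8 233.2]
 [459.3 285.6]]
hand rim [[548.9 190.4]
 [585.  190.9]
 [581.  240.4]]
hand cell [[557.3 199.2]
 [576.3 203.9]
 [575.  238.4]]
tcp cam axes [569.1 218.8]
```

```bash
python3 jog.py '[[-2.5,0.5,8,0,0,0],[0,0,8,0,0,0],[0,0,0,0,0,0],[0,0,0,0,0,0]]'
python3 - <<'E'
from h import *
from workcell import ctrl
go(ctrl.get_obs(),(602,98,163),-.205)
d=ctrl.get_image("scene"); np.savez("pics/scene5.npz",**d)
cv2.imwrite("pics/m7.png",crop(d,330,180,50,50,12))
E
```

```text
t: 8.57
ee_pos: [601.7, 95.3, 163.1]
orientation: [-2.437, -1.982, 0.002]
ft_force: [0.0, 0.1, -0.9]
width: 11.8
grasp_force: 30.0
tool y angle -0.205 q [0.14 0.49 1.72 0.   0.93 0.34]
shift [ 2.7 -0.2  0.1]
turn [-0.001  0.    -0.   ]
turn [1.000e-03 2.000e-03 3.141e+00]
```

View pics/m7.png

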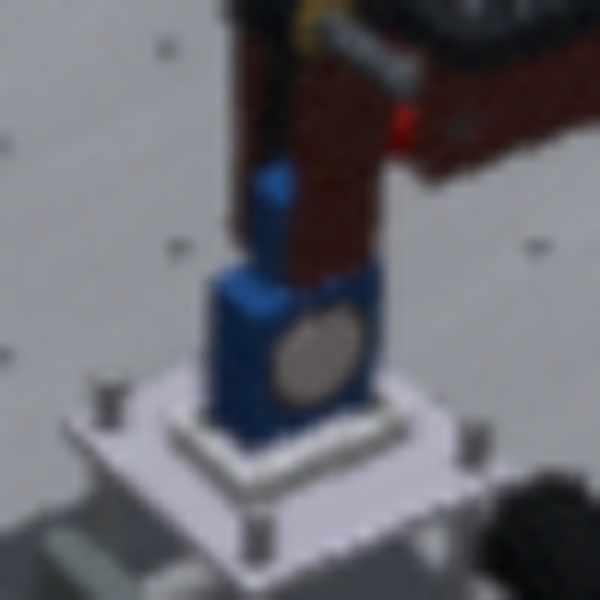

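The cell is just above the pocket. In the crop, its base corners are at (208,418), (248,447) and (375,395). The rod tops, at about (108,385), (260,525) and (475,430), work as fiducials.

Run:
```python
from h import *
np.set_printoptions(precision=1,suppress=True)
s=load("scene5")
yaw=-.206; A=np.array([[np.cos(yaw),np.sin(yaw)],[-np.sin(yaw),np.cos(yaw)]])
P=lambda pts,z:np.array([plane(s,p,z)[:2] for p in (np.array(pts)+.5)/12-.5+[330,180]])@A.T
print("cell base",P([[208,418],[248,447],[375,395]],98.5))
print("rim",P([[166,416],[245,483],[410,412]],94))
print("rods",P([[108,383],[260,522],[475,428]],100), "plate",P([[68,425],[250,590],[500,470]],84))
g=cv2.resize(s["img"].min(2)[180:230,330:380],None,fx=12,fy=12,interpolation=cv2.INTER_CUBIC)
for x,y in((108,400),(260,540),(475,445)):
    w=g[y-45:y+45,x-35:x+35]; m=(w<110).astype(np.uint8)
    n,l,st,c=cv2.connectedComponentsWithStats(m); i=1+np.argmax(st[1:,4]); print("rod blob",st[i][:4]+[x-35,y-45,0,0],c[i]+[x-35,y-45])
print("tcp",A@[601.7,95.3])
```

```text
cell base [[559.3 195.3]
 [573.7 196.9]
 [574.3 235.4]]
rim [[548.6 190.5]
 [580.2 191.5]
 [580.  242.2]]
rods [[536.2 181.4]
 [599.5 181.4]
 [599.2 246.8]] plate [[528.3 175.2]
 [603.6 176.3]
 [600.6 255.1]]
rod blob [ 94 384  33  46] [109.  404.5]
rod blob [244 517  28  49] [257.5 540.7]
rod blob [459 424  33  46] [474.8 445.7]
tcp [569.5 216.4]
```

```bash
python3 jog.py '[[-0.5,0,2,0,0,0],[0,0,2,0,0,0],[0,0,2,0,0,0],[0,0,0,0,0,0]]'
python3 jog.py '[[0,0,2,0,0,0],[0,0,2,0,0,0],[0,0,0,0,0,0]]'
python3 - <<'E'
from workcell import ctrl
o=ctrl.get_obs(); print(o["ft_force"],o["moment"],o["ee_pos"])
E
```

```text
t: 8.95
ee_pos: [602.3, 95.0, 158.5]
orientation: [2.437, 1.982, 0.001]
ft_force: [-1.8, -1.1, 5.3]
width: 11.6
grasp_force: 30.0
t: 9.2
ee_pos: [602.7, 95.5, 157.5]
orientation: [2.437, 1.982, 0.003]
ft_force: [-10.1, -0.3, 28.4]
width: 11.8
grasp_force: 30.0
[-10.07427673  -0.26317292  28.36404876] [-0.11240106  2.12928668 -0.05370836] [602.70982002  95.45026802 157.48393071]
```

The cell touched the rim, with the force centred in y, so it's sitting on one of the x walls. I'll ease off and read the force and moment again to find out which one.

```bash
cat > ft.py <<'E'
from workcell import ctrl; import numpy as np
o=ctrl.get_obs(); print("F",np.round(o["ft_force"],1),"M",np.round(o["moment"],2),"pos",np.round(o["ee_pos"],1))
E
python3 jog.py '[[0,0,-2.5,0,0,0],[0,0,0,0,0,0],[0,0,0,0,0,0]]'|head -1; python3 ft.py
python3 jog.py '[[0,1,0,0,0,0],[0,0,0,0,0,0],[0,0,0,0,0,0]]'|head -1; python3 ft.py
python3 jog.py '[[0,0,0,0,0,0]]'|head -1; python3 ft.py
```

```text
t: 9.45
F [-3.7  0.6 14. ] M [-0.01  0.79 -0.05] pos [602.8  95.2 158. ]
t: 9.7
F [-6.9  1.6 16.2] M [0.15 1.41 0.02] pos [603.   95.2 158. ]
t: 9.78
F [-7.3  1.9 16.4] M [ 0.16  1.34 -0.05] pos [603.   95.2 158. ]
```

```bash
python3 jog.py '[[0,1,-1,0,0,0],[0,0,0,0,0,0],[0,0,0,0,0,0]]'|head -1; python3 ft.py
python3 jog.py '[[0,1,0,0,0,0],[0,0,0,0,0,0],[0,0,0,0,0,0]]'|head -1; python3 ft.py
python3 jog.py '[[0,1,0,0,0,0],[0,0,0,0,0,0],[0,0,0,0,0,0]]'|head -1; python3 ft.py
```

```text
t: 10.03
F [-3.4  1.6  9.4] M [0.17 0.79 0.01] pos [604.1  94.9 158.2]
t: 10.28
F [-5.5  0.7 11.2] M [0.25 1.36 0.  ] pos [604.3  94.8 158.2]
t: 10.53
F [-7.2  1.4 12.1] M [ 0.26  1.34 -0.01] pos [605.4  94.5 158.2]
```

```bash
python3 - <<'E'
from h import *
from workcell import ctrl
F=np.array([[-10.07,28.4,2.13],[-3.7,14,.79],[-6.9,16.2,1.41],[-7.3,16.4,1.34],[-3.4,9.4,.79],[-5.5,11.2,1.36],[-7.2,12.1,1.34]])
print(np.linalg.lstsq(-F[:,:2],F[:,2],rcond=None)[:2])
acc=np.mean([ctrl.get_image("scene")["img"].astype(float) for _ in range(6)],0)
d=ctrl.get_image("scene"); d["img"]=acc.clip(0,255).astype(np.uint8); np.savez("pics/scene6.npz",**d)
I=crop(d,335,183,46,46,13); I=cv2.LUT(I,(255*(np.arange(256)/255)**.7).astype(np.uint8)); cv2.imwrite("pics/m8.png",I)
E
python3 ft.py
```

```text
(array([ 0.17561034, -0.01242753]), array([0.09885517]))
F [-5.7  1.7 12.3] M [ 0.27  1.33 -0.04] pos [605.3  94.6 158.2]
```

View pics/m8.png

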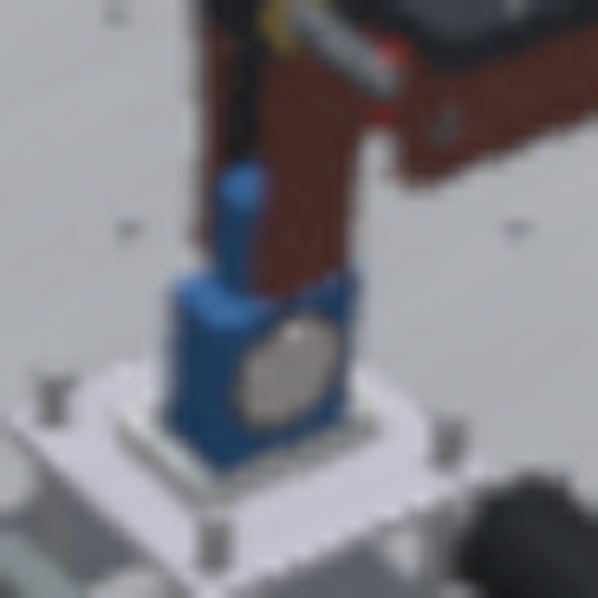

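Run:
```python
from h import *
np.set_printoptions(precision=1,suppress=True)
s=load("scene6")
yaw=-.206; A=np.array([[np.cos(yaw),np.sin(yaw)],[-np.sin(yaw),np.cos(yaw)]])
f=lambda pts:(np.array(pts)+.5)/13-.5+[335,183]
P=lambda pts,z:np.array([plane(s,p,z)[:2] for p in f(pts)])@A.T
print("cell",P([[165,425],[222,468],[345,408]],94)); print("rim",P([[118,412],[212,498],[380,428]],94))
print("rods",P([[55,388],[215,530],[450,428]],100))
ctr=np.array([566.5,215.5]); B=A.T
def px(dx,dy,z,c): 
    w=B@(c+[dx,dy]); return ((proj(s,(w[0],w[1],z))[0]-[335,183]+.5)*13-.5).round(0)
# what would be seen if nest centre were c
for c in((566,216),(568,214),(570,213)):
    c=np.array(c,float); print(c,"rim",[px(a,b,94,c) for a,b in((-16,-26),(16,-26),(16,26),(-16,26))],"wall base",[px(a,b,84,c) for a,b in((-16,-26),(16,-26),(16,26))],"rods",[px(a,b,100,c) for a,b in((-31,-33),(31,-33),(31,33))],"plate",[px(a,b,84,c) for a,b in((-39,-41),(39,-41),(39,41),(-39,41))])
print("tcp",A@[605.3,94.6])
```

```text
cell [[558.7 197.3]
 [578.1 199. ]
 [575.9 235.5]]
rim [[549.1 191. ]
 [585.4 190.8]
 [586.  237.8]]
rods [[540.2 179.5]
 [600.3 180.4]
 [600.2 246.1]]
[566. 216.] rim [array([117., 416.]), array([200., 491.]), array([384., 412.]), array([299., 340.])] wall base [array([115., 449.]), array([198., 525.]), array([381., 446.])] rods [array([ 55., 371.]), array([216., 518.]), array([451., 416.])] plate [array([  5., 419.]), array([205., 606.]), array([496., 478.]), array([288., 302.])]
[568. 214.] rim [array([115., 423.]), array([198., 499.]), array([382., 420.]), array([297., 347.])] wall base [array([113., 457.]), array([196., 533.]), array([379., 454.])] rods [array([ 53., 378.]), array([214., 526.]), array([450., 424.])] plate [array([  2., 426.]), array([203., 614.]), array([494., 485.]), array([286., 309.])]
[570. 213.] rim [array([116., 429.]), array([200., 505.]), array([384., 426.]), array([299., 353.])] wall base [array([115., 463.]), array([198., 540.]), array([381., 460.])] rods [array([ 54., 384.]), array([216., 532.]), array([452., 430.])] plate [array([  4., 432.]), array([205., 621.]), array([497., 492.]), array([288., 315.])]
tcp [573.2 216.4]
```

```bash
python3 jog.py '[[0,0,-6,0,0,0],[0,-6.5,0,0,0,0],[0,0,0,0,0,0],[0,0,0,0,0,0]]'|head -1; python3 ft.py
python3 jog.py '[[0,0,2,0,0,0],[0,0,2,0,0,0],[0,0,2,0,0,0],[0,0,0,0,0,0],[0,0,0,0,0,0]]'|head -1; python3 ft.py
```

```text
t: 11.22
F [-0.1 -0.3 -0.8] M [-0.06  0.09  0.02] pos [599.1  95.5 162.9]
t: 11.63
F [-3.3  1.   7.6] M [-0.07  0.68 -0.02] pos [599.8  95.6 157.9]
```

Run:
```python
from h import *
np.set_printoptions(precision=1,suppress=True,linewidth=220)
yaw=-.205; A=np.array([[np.cos(yaw),np.sin(yaw)],[-np.sin(yaw),np.cos(yaw)]])
t=load("top0"); I=t["img"].astype(int)
print("top warm (r-b), rows 149..170, cols 287..315"); print((I[149:171,287:316,0]-I[149:171,287:316,2]))
print("lum"); print(I[149:171,287:316].min(2))
```

```text
top warm (r-b), rows 149..170, cols 287..315
[[-6 -3 -3 -4 -1 -1 -2 -5 -5 -5 -6 -7 -5 -6 -4 -2 -4 -5 -6 -3 -7 -5 -4 -4 -4 -3 -3 -4 -3]
 [-4 -5 -3 -5 -4 -4 -5 -3 -3 -6 -4 -4 -7 -5 -4 -5 -4 -5 -6 -2 -4 -4 -6 -7 -3 -3 -2 -4 -6]
 [-3 -5 -6 -4 -3 -5 -5 -5 -3 -4 -5 -5 -4 -3 -5 -3 -5 -4 -4 -8 -5 -4 -6 -5 -4 -1  0 -1 -3]
 [-7 -3 -5 -7 -4 -6 -4 -3 -4 -4 -5 -4 -4 -5 -4 -6 -6 -5 -7 -4 -6 -3 -4 -3 -4  0 -2 -4 -2]
 [-4 -2  0 -4 -2 -5 -2 -2 -1  1 -3 -2 -5 -4 -6 -4 -5 -5 -5 -6 -6 -3 -5 -4 -4 -1 -4 -4 -3]
 [-9 -5 -5 -6 -6 -5 -3 -1 -1 -1 -2  0  1  0 -1 -3 -3 -4 -1 -4 -3 -7 -4 -6 -6 -5 -4 -5 -6]
 [-5 -4 -5 -4 -6 -4 -3 -2 -5 -6 -4 -6 -3 -2  2  0 -1  1 -1 -2 -2 -1 -5 -5 -5 -5 -5 -5 -4]
 [-5 -4 -4 -5 -5 -1  0  0 -7 -5 -4 -5 -4 -3 -3 -3 -2 -3 -1 -1 -1 -1 -2 -9 -3 -4 -4 -5 -4]
 [-4 -5 -4 -6 -6 -6 -2 -5 -3 -6 -5 -4 -5 -5 -5 -6 -6 -6 -5 -4 -3 -3 -1 -3 -5 -3 -4 -4 -7]
 [-3 -5 -5 -6 -3 -5  1 -4 -4 -6 -4 -6 -6 -6 -2 -4 -4 -5 -5 -5 -5 -4 -2 -5 -4 -6 -4 -4 -5]
 [-2 -5 -3 -5 -5 -3  1 -7 -5 -7 -7 -4 -5 -6 -4 -6 -4 -6 -5 -5 -3 -3 -2 -7 -5 -7 -5 -4 -4]
 [-1 -5 -5 -5 -4 -3 -3 -3 -5 -2 -4 -6 -5 -5 -5 -6 -5 -9 -5 -3 -4 
[... 2848 characters left out ...]
 96 129 129 129 128 131 128 129 130 125 126 120 124 122 117 117 116 121 117 128 130 132 119  60  73  76]
 [129 110 104 106 127 129 126 127 127 129 127 129 128 130 131 132 129 129 126 124 128 129 128 125 124 103  52  50  53]
 [122  80  80 115 128 130 128 127 124 126 128 126 130 129 127 127 129 127 130 131 131 127 127 130 125  98  50  51  51]
 [132 125 120 128 131 132 130 130 127 128 127 127 125 127 126 128 128 128 129 126 130 122 111 129 120  70  49  47  43]
 [ 78  78  90 111 119 136 133 128 131 129 131 132 130 128 127 128 128 132 128 127 126 118 109 121 114  59  45  51  49]
 [ 48  50  54  66  68  78  77  85 108 118 136 134 126 130 130 129 129 131 127 128 121 103 107 118 117  51  51  51  47]]
```

Run:
```python
from h import *
np.set_printoptions(precision=1,suppress=True)
yaw=-.205; A=np.array([[np.cos(yaw),np.sin(yaw)],[-np.sin(yaw),np.cos(yaw)]])
t=load("top0")
for p,z in(((300.57,158.5),94),((300.7,159.3),98),((300.55,159.1),84)):
    w=plane(t,p,z); print(w,A@w[:2])
# wall slopes -> yaw
a,b=[plane(t,p,94) for p in((294.5,153),(307.3,155.4))]; print(np.arctan2(-(b-a)[0],-(b-a)[1]))
a,b=[plane(t,p,94) for p in((296,162),(306,164))]; print(np.arctan2(-(b-a)[0],-(b-a)[1]))
for x,y in((599.1,95.5),(602.3,95.0),(605.3,94.6)): print(A@[x,y])
```

```text
[602.7  97.2  94. ] [570.4 217.8]
[599.5  96.7  98. ] [567.2 216.7]
[602.6  97.3  84. ] [570.1 218. ]
0.19772362219826692
0.2096102364808853
[567.1 215.5]
[570.3 215.6]
[573.4 215.8]
```

The rim lines in the top view put the nest about 2.3 mm further along +y than where I tried. I'll move there and retry.

```bash
python3 jog.py '[[0,0,-5,0,0,0],[2.8,3.3,0,0,0,0],[0,0,0,0,0,0],[0,0,0,0,0,0]]'|head -1; python3 ft.py
python3 jog.py '[[0,0,2,0,0,0],[0,0,2,0,0,0],[0,0,2,0,0,0],[0,0,0,0,0,0],[0,0,0,0,0,0]]'|head -1; python3 ft.py
```

```text
t: 11.97
F [-0.3  0.8 -1.7] M [-0.04  0.08 -0.02] pos [603.6  97.6 161.9]
t: 12.38
F [-5.8 -0.9 16. ] M [-0.23  1.26 -0.02] pos [603.5  97.5 157.9]
```

Run:
```python
from h import *
np.set_printoptions(precision=1,suppress=True)
def show(n,T,yaw,org,k,items):
    s=load(n); X=np.array([np.cos(yaw),np.sin(yaw),0]); Y=np.array([-np.sin(yaw),np.cos(yaw),0])
    for nm,(x,y,z),ob in items:
        p=(proj(s,np.array(T)+X*x+Y*y+[0,0,z])[0]-org+.5)*k-.5; print(nm,"pred",p,"obs",ob,"diff px",(np.array(ob)-p)/k)
print("m4"); show("scene3",(458.7,-338.2,221.5),-.52,(150,170),5,[("lens",(10,0,-42.6),(204,373)),("tipL",(19.4,-10,-17),(167,338)),("tipR",(19.4,10,-17),(218,330)),("baseL",(10,-20,-64.6),(172,412)),("baseR",(10,20,-64.6),(252,400))])
print("m7"); show("scene5",(601.7,95.3,163.1),-.205,(330,180),12,[("lens",(10,0,-42.6),(320,355)),("tipL",(19.4,-10,-17),(290,292)),("tipR",(19.4,10,-17),(378,262)),("base0",(-10,-20,-64.6),(208,418)),("baseL",(10,-20,-64.6),(248,447)),("baseR",(10,20,-64.6),(375,395))])
print("m8"); show("scene6",(605.3,94.6,158.2),-.205,(335,183),13,[("lens",(10,0,-42.6),(288,370)),("tipL",(19.4,-10,-17),(262,297)),("tipR",(19.4,10,-17),(350,270)),("base0",(-10,-20,-64.6),(165,425)),("baseL",(10,-20,-64.6),(222,468)),("baseR",(10,20,-64.6),(345,408))])
```

```text
m4
lens pred [209.2 367.4] obs (204, 373) diff px [-1.   1.1]
tipL pred [174.4 344.1] obs (167, 338) diff px [-1.5 -1.2]
tipR pred [219.2 336.7] obs (218, 330) diff px [-0.2 -1.3]
baseL pred [175.8 408.3] obs (172, 412) diff px [-0.8  0.7]
baseR pred [261.6 393.5] obs (252, 400) diff px [-1.9  1.3]
m7
lens pred [331.4 361.6] obs (320, 355) diff px [-1.  -0.5]
tipL pred [328.  310.9] obs (290, 292) diff px [-3.2 -1.6]
tipR pred [395.2 283.3] obs (378, 262) diff px [-1.4 -1.8]
base0 pred [211.9 416.9] obs (208, 418) diff px [-0.3  0.1]
baseL pred [260.4 460.4] obs (248, 447) diff px [-1.  -1.1]
baseR pred [391.1 404.7] obs (375, 395) diff px [-1.3 -0.8]
m8
lens pred [303.  378.5] obs (288, 370) diff px [-1.2 -0.7]
tipL pred [299.5 324.3] obs (262, 297) diff px [-2.9 -2.1]
tipR pred [372.2 294.1] obs (350, 270) diff px [-1.7 -1.9]
base0 pred [173.4 438. ] obs (165, 425) diff px [-0.6 -1. ]
baseL pred [226.1 485.3] obs (222, 468) diff px [-0.3 -1.3]
baseR pred [367.4 424.7] obs (345, 408) diff px [-1.7 -1.3]
```

```bash
python3 jog.py '[[0,0,-5,0,0,0],[0,0,0,0,0,0],[0,0,0,0,0,0]]'|head -1; python3 ft.py
python3 - <<'E'
from h import *
from workcell import ctrl
np.set_printoptions(precision=1,suppress=True,linewidth=250)
L=[ctrl.get_image("scene") for _ in range(8)]; d=L[0]; a=np.mean([l["img"].astype(float) for l in L],0)
np.savez("pics/scene7.npz",**{**d,"img":a})
o=ctrl.get_obs(); print(o["ee_pos"],o["orientation"])
print("b-r rows 208..222 cols 344..368"); print((a[...,2]-a[...,0])[208:223,344:369].astype(int))
print("lum"); print(a.min(2)[208:228,338:372].astype(int))
E
```

```text
t: 12.63
F [ 0.3  0.2 -1. ] M [-0.01  0.05 -0.01] pos [603.4  97.5 161.1]
[603.3  97.5 160.9] [-2.4 -2.   0. ]
b-r rows 208..222 cols 344..368
[[ 8  8  9 14 24 41 44 45 46 42 17  0 -2 -3 -3 -3 -1 11 17 11  8  8  8  8  9]
 [ 8  9  9 16 24 41 43 44 46 25  2 -3 -3 -3 -3 -3  0 15 16 10  9  8  8  8  8]
 [ 9 11 12 20 27 40 44 45 41 13 -2 -4 -3 -3 -3 -3  4 23 16 10  8  8  8  8  8]
 [13 14 14 21 28 41 44 43 35  8 -3 -3 -3 -3 -3  0 16 25 15 11 10  9  9  9  9]
 [15 15 14 21 29 40 44 44 34  8 -2 -3 -3 -3  0 11 33 24 12 13 13 10  9  8  8]
 [14 13 12 18 29 42 45 45 42 15  0 -2 -1  1 12 32 38 23  7 10 13 13  8  8  8]
 [10  7  6 17 32 42 45 45 45 32 16 10 14 27 31 23 20 13  5  5 11 14 13 10  8]
 [ 7  4  4 10 22 35 43 45 48 44 39 33 31 25 22 12  7  5  3  4 11 14 15 14  8]
 [ 6  3  4  7 14 21 33 45 46 36 24 24 18 11  7  5  4  3  3  5 11 15 15 15  8]
 [ 9  4  3  5  9 14 21 30 24 21 12 10  7  5  3  3  3  4  8 13 14 15 14 14  8]
 [14 10  5  3  5 10 14 19 11  7  5  4  3  3  3  4  8 13 14 14 15 15 14 12  8]
 [15 13 10  5  3  4  8  7  5  4  2  3  4  8  9 13 14 15 15 15 15 15 14 14 12]
 [15 15 13  9  5  3  
[... 2298 characters left out ...]
 48]
 [ 65  68  63  61  66  84 121 161 171 172 172 161 108  97 109 157 169 169 169 170 171 172 173 169 166 139 110 110 108  89  72  67  57  31]
 [ 66  68  64  61  61  66  83 120 161 171 172 165 104  76  98 154 169 171 171 172 172 170 175 141 113 100 105 130 133  97  70  55  33  16]
 [ 74  68  64  62  61  61  65  84 117 159 169 163 103  73  98 156 170 172 169 171 169 132 113  89  67  70  97 131 137  99  70  47  24  11]
 [ 94  75  64  61  61  66  76  97 111 119 155 149 102  80 107 158 168 168 143 113 105  86  70  63  59  61  73 104 126  89  66  45  18   9]
 [ 98  95  74  65  75  99 128 136 134 114 114 150 143 130 150 162 137 106  96  79  68  63  61  61  59  60  62  72  86  72  64  51  30  14]]
```

In the averaged image, the cell's +x bottom edge sits level with the wall's inner edge, so it's about 3 mm too far along +x. Its y position is nearly centred. I'll shift by -3 mm in x and +0.7 mm in y.

```bash
python3 jog.py '[[0.7,-3,0,0,0,0],[0,0,0,0,0,0],[0,0,2,0,0,0],[0,0,2,0,0,0],[0,0,0,0,0,0]]'|head -1; python3 ft.py
python3 jog.py '[[0,0,2,0,0,0],[0,0,0,0,0,0],[0,0,0,0,0,0]]'|head -1; python3 ft.py
```

```text
t: 13.45
F [ 0.   0.7 -1.6] M [-0.04  0.05  0.04] pos [600.3  98.8 156.7]
t: 13.7
F [-0.9 -0.3 -0.9] M [-0.08  0.03  0.06] pos [600.5  98.8 155. ]
```

No contact at a base height of 90 mm, so the cell is inside the walls. I'll lower it to the floor.

```bash
python3 jog.py '[[0,0,2,0,0,0],[0,0,2,0,0,0],[0,0,1,0,0,0],[0,0,0,0,0,0],[0,0,0,0,0,0]]'|head -1; python3 ft.py
python3 jog.py '[[0,0,1,0,0,0],[0,0,0,0,0,0],[0,0,0,0,0,0]]'|head -1; python3 ft.py
```

```text
t: 14.12
F [ 0.7 -0.9 -1. ] M [-0.02  0.09  0.05] pos [600.5  98.8 150. ]
t: 14.37
F [-0.2 -0.3 -1.7] M [-0.04  0.04 -0.02] pos [600.5  98.8 149.2]
```

```bash
python3 jog.py '[[0,0,0.7,0,0,0],[0,0,0,0,0,0],[0,0,0,0,0,0]]'|head -1; python3 ft.py
python3 jog.py '[[0,0,0,0,0,0],[0,0,0,0,0,0],[0,0,0,0,0,0],[0,0,0,0,0,0],[0,0,0,0,0,0]]' 60|sed -n '1p;5,6p'
python3 jog.py '[[0,0,0,0,0,0],[0,0,0,0,0,0],[0,0,0,0,0,0]]'|sed -n '1p;5,6p'; python3 ft.py
python3 jog.py '[[0,0,-10,0,0,0],[0,0,-20,0,0,0],[0,0,-30,0,0,0],[0,0,-30,0,0,0],[0,0,0,0,0,0]]'
python3 - <<'E'
from h import *
from workcell import ctrl
L=[ctrl.get_image("scene") for _ in range(4)]; d=L[0]; d["img"]=np.mean([l["img"].astype(float) for l in L],0).astype(np.uint8)
np.savez("pics/scene8.npz",**d); cv2.imwrite("pics/m9.png",np.hstack([crop(d,325,170,60,60,9)]))
go(ctrl.get_obs(),(467.6,-19.6,140),-.205)
E
```

```text
t: 14.62
F [ 0.2 -0.3 -0.6] M [-0.04  0.03 -0.01] pos [600.6  98.8 148.6]
t: 15.03
width: 41.6
grasp_force: 0.0
t: 15.28
width: 59.4
grasp_force: 0.0
F [ 1.1 -0.3 -0.5] M [-0.03  0.06 -0.02] pos [600.6  98.8 148.5]
t: 15.7
ee_pos: [603.9, 99.3, 245.3]
orientation: [2.433, 1.979, 0.014]
ft_force: [0.9, -0.4, 0.3]
width: 59.9
grasp_force: 0.0
tool y angle -0.205 q [ 0.14  0.4   1.67 -0.    1.07  0.35]
shift [-142.7 -105.3   98.1]
turn [-0.001  0.     0.   ]
turn [-1.000e-03 -2.000e-03 -3.142e+00]
```

View pics/m9.png

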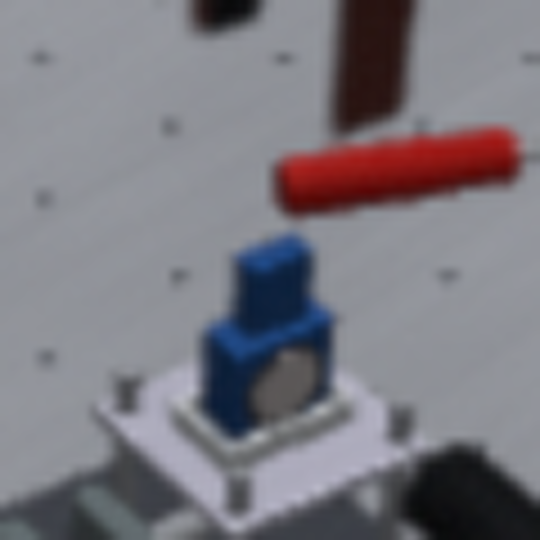

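The cell stands upright in the nest, with its base hidden behind the rim and nothing holding it. Now for the handle.

```bash
python3 jog.py '[[-28.5,-21,15,0,0,0],[-28.5,-21,20,0,0,0],[-28.5,-21,20,0,0,0],[-28.5,-21,20,0,0,0],[-28.7,-21.3,23,0,0,0]]' 50
python3 jog.py '[[0,0,0,0,0,0],[0,0,0,0,0,0]]'
python3 - <<'E'
from h import *
from workcell import ctrl
np.set_printoptions(precision=1,suppress=True)
o=ctrl.get_obs(); go(o,(467.6,-19.6,79.4),-.205)
d=ctrl.get_image("scene"); np.savez("pics/scene9.npz",**d)
m=mask(d,(0,130,50),(10,255,255),(278,205,28,22))|mask(d,(170,130,50),(180,255,255),(278,205,28,22))
print("red",cv2.boundingRect(m))
E
```

```text
t: 16.32
ee_pos: [466.6, -19.7, 139.4]
orientation: [-2.436, -1.983, 0.002]
ft_force: [1.0, -0.1, 0.1]
width: 49.9
grasp_force: 0.0
t: 16.48
ee_pos: [465.8, -19.8, 138.8]
orientation: [-2.436, -1.977, 0.007]
ft_force: [0.4, 0.4, 0.0]
width: 50.1
grasp_force: 0.0
tool y angle -0.207 q [-0.1  0.4  2.   0.   0.8  0.1]
shift [ 0.6  2.1 59.4]
turn [-0.  0. -0.]
turn [0.  0.  3.1]
red (286, 210, 18, 10)
```

```bash
python3 jog.py '[[0,1.5,15,0,0,0],[0,0,15,0,0,0],[0,0,15,0,0,0],[0,0,14,0,0,0],[0,0,0,0,0,0]]'; python3 ft.py
python3 jog.py '[[0,0,0,0,0,0],[0,0,0,0,0,0],[0,0,0,0,0,0],[0,0,0,0,0,0],[0,0,0,0,0,0]]' 8
python3 jog.py '[[0,0,0,0,0,0],[0,0,0,0,0,0],[0,0,0,0,0,0]]'; python3 ft.py
```

```text
t: 16.95
ee_pos: [470.6, -18.6, 80.3]
orientation: [-2.435, -1.983, 0.002]
ft_force: [-0.2, -0.5, 0.6]
width: 50.1
grasp_force: 0.0
F [-0.2 -0.5  0.6] M [-0.09  0.09  0.04] pos [470.6 -18.6  80.3]
t: 17.37
ee_pos: [468.7, -18.9, 82.2]
orientation: [-2.435, -1.98, 0.004]
ft_force: [-11.0, 5.9, 5.8]
width: 20.3
grasp_force: 5.9
t: 17.62
ee_pos: [466.4, -18.5, 81.8]
orientation: [-2.433, -1.978, 0.008]
ft_force: [-10.0, 5.6, 7.8]
width: 15.4
grasp_force: 30.0
F [-10.    5.6   7.8] M [ 0.98  1.93 -0.03] pos [466.4 -18.5  81.8]
```

The handle is gripped. I'll swing it along the arc in steps.

```bash
python3 jog.py '[[0,4,-10,0,0,0],[0,4,-10.5,0,0,0],[0,6,-9.5,0,0,0],[0,6,-9,0,0,0],[0,0,0,0,0,0]]'; python3 ft.py
python3 jog.py '[[0,7.5,-8,0,0,0],[0,7.8,-7.7,0,0,0],[0,0,0,0,0,0]]'; python3 ft.py
```

```text
t: 18.03
ee_pos: [483.7, -22.1, 121.0]
orientation: [-2.43, -1.975, 0.015]
ft_force: [-19.0, 8.6, 10.3]
width: 15.4
grasp_force: 30.0
F [-19.    8.6  10.3] M [ 1.37  3.37 -0.05] pos [483.7 -22.1 121. ]
t: 18.28
ee_pos: [496.3, -24.8, 136.6]
orientation: [-2.426, -1.972, 0.021]
ft_force: [-28.7, 8.8, 24.1]
width: 15.0
grasp_force: 30.0
F [-28.7   8.8  24.1] M [ 1.66  5.19 -0.05] pos [496.3 -24.8 136.6]
```

```bash
python3 jog.py '[[0,-4,-3,0,0,0],[0,0,0,0,0,0],[0,0,0,0,0,0]]'|head -1; python3 ft.py
```

```text
t: 18.53
F [-8.8  4.4  3.9] M [ 0.79  1.74 -0.03] pos [498.3 -25.  139.5]
```

```bash
python3 jog.py '[[0,6,-5.5,0,0,0],[0,6.5,-5,0,0,0],[0,0,0,0,0,0],[0,0,0,0,0,0]]'|head -1; python3 ft.py
python3 jog.py '[[0,7,-4.4,0,0,0],[0,7.3,-3.9,0,0,0],[0,0,0,0,0,0],[0,0,0,0,0,0]]'|head -1; python3 ft.py
```

```text
t: 18.87
F [-11.    5.2   9.2] M [ 0.82  2.12 -0.07] pos [510.8 -27.6 150.4]
t: 19.2
F [-9.8  1.9 12.9] M [0.23 1.85 0.02] pos [526.  -31.1 159.3]
```

```bash
python3 jog.py '[[0,7.3,-4.5,0,0,0],[0,8,-3.5,0,0,0],[0,0,0,0,0,0],[0,0,0,0,0,0]]'|head -1; python3 ft.py
python3 jog.py '[[0,8,-2.3,0,0,0],[0,0,0,0,0,0],[0,0,0,0,0,0]]'|head -1; python3 ft.py
python3 - <<'E'
import numpy as np
from scipy.optimize import least_squares
from workcell import ctrl
p=ctrl.get_obs()["ee_pos"]; cx=lambda x,y:x*np.cos(.205)-y*np.sin(.205)
P=np.array([(460.4,81.8),(478,121),(490.9,136.6),(492.9,139.5),(505.7,150.4),(521.3,159.3),(cx(p[0],p[1]),p[2])])
print(P[-1])
for f in(lambda a:np.hypot(*(P-a[:2]).T)-110,lambda a:np.hypot(*(P-a[:2]).T)-a[2]):
    r=least_squares(f,[567,57,110]); print(r.x.round(1),r.fun.round(1))
E
```

```text
t: 19.53
F [-4.3  1.2  3.6] M [0.03 0.95 0.05] pos [542.3 -34.4 166.8]
t: 19.78
F [-4.8  0.1  5.2] M [-0.04  1.12  0.01] pos [550.  -36.  169.1]
[545.84740874 169.07643423]
[569.4  60.6 110. ] [ 1.  -0.5 -0.8 -0.2  0.  -0.3  1. ]
[575.9  54.2 118.7] [ 0.1 -0.2 -0.3  0.3  0.4 -0.3  0. ]
```

```bash
python3 jog.py '[[0,8,-1.4,0,0,0],[0,8,-0.7,0,0,0],[0,6,-0.2,0,0,0],[0,0,0,0,0,0],[0,0,0,0,0,0]]'|head -1; python3 ft.py
python3 - <<'E'
from h import *
from workcell import ctrl
np.set_printoptions(precision=1,suppress=True,linewidth=250)
yaw=-.205; X=np.array([np.cos(yaw),np.sin(yaw)]); Y=np.array([-X[1],X[0]])
o=ctrl.get_obs(); p=o["ee_pos"]; print("cam xy",X@p[:2],Y@p[:2],p[2],o["width"],o["grasp_force"])
L=[ctrl.get_image("scene") for _ in range(6)]; d=L[0]; a=np.mean([l["img"].astype(float) for l in L],0); d["img"]=a.astype(np.uint8); np.savez("pics/scene10.npz",**d)
t=ctrl.get_image("top"); np.savez("pics/top10.npz",**t)
P=lambda x,y,z:proj(d,np.r_[(568+x)*X+(218.5-55+y)*Y,z])[0]
print("pred rod foot",P(0,-56,52),"rod top",P(0,-56,162),"bar -y end",P(0,-118,162),"bar +y end",P(0,-50,162))
print("pred nest corner plate at 96:",P(39,55-41,96),P(39,55+41,96),"at 84:",P(39,55-41,84))
for n,im,bx in(("scene",d,(290,160,70,70)),("top",t,(290,130,60,60))):
    m=mask(im,(0,140,60),(8,255,255),bx)|mask(im,(172,140,60),(180,255,255),bx)
    for c in cv2.findContours(m,0,2)[0]:
        if cv2.contourArea(c)>4: print(n,cv2.boundingRect(c),cv2.contourArea(c))
print("lum rod rows 195..242, cols 318..345"); print(d["img"].min(2)[196:244:2,316:346])
E
```

```text
t: 20.2
F [-4.1 -2.4  4.7] M [-0.41  0.84  0.01] pos [571.8 -40.7 171.3]
cam xy 568.1128602578766 76.53692347816218 171.3147410786767 14.83023454222957 30.00116676092148
pred rod foot [323.6 238.5] rod top [323.7 208.7] bar -y end [304.2 216.5] bar +y end [325.6 208. ]
pred nest corner plate at 96: [351.8 225.9] [374.2 216.1] at 84: [351.5 229.1]
scene (303, 210, 10, 9) 36.0
scene (320, 209, 4, 4) 5.0
scene (356, 187, 4, 6) 10.0
lum rod rows 195..242, cols 318..345
[[ 15  16  23  31  33  39  39  35  34  33  37  29  22  16  16  15  17  17  16  19  19  19  18  21  24  52  99 133 144 145]
 [ 61  34  17  15  20  22  23  19  16  16  15  15  16  18  18  19  20  19  19  19  19  21  35  34  34  77 132 143 143 143]
 [ 67  53  29  17  17  16  15  17  18  20  19  20  18  18  18  18  19  19  18  19  17  21  27  25  33  85 134 140 109 115]
 [ 34  38  25  17  16  19  18  19  19  19  18  18  19  20  19  18  19  19  19  18  18  21  30  45  80 126 141 143 139 142]
 [ 18  17  19  19  20  33  29  22  19  19  17  18  20  18  19  18  21  31  48  74  89 125 135 139 143 144 144 145 146 146]
 [ 18  18  17  
[... 1622 characters left out ...]
 52  53  73  93  99  99  99 116 132 135 133  98  59  45  46  48  47  54  60  62  61]
 [ 63  63  63  61  59  64  67  68  65  59  55  48  52  73  89  86  75  97 102  88  72  52  44  46  46  47  55  61  62  62]
 [ 62  62  55  37  34  48  63  67  66  81 119  94  58  46  47  47  47  46  45  45  43  44  44  47  47  49  60  61  62  61]
 [ 63  62  60  39  37  39  45  53  55  53  62  60  49  44  46  46  47  42  41  43  42  43  43  46  47  49  59  62  61  61]
 [ 63  62  61  49  39  39  32  37  39  37  34  40  43  44  47  46  48  50  45  42  42  42  43  45  47  49  59  61  60  61]
 [ 63  63  63  62  54  37  29  30  34  35  39  42  43  43  46  47  48  58  60  53  45  43  44  46  46  50  58  61  63  62]]
```

The lever rod's edges stay in the same image columns from row 214 to row 236, matching the projected vertical, so the lever is upright to about 0.01 rad. Before handing in, I'll check that the lens rose and everything is holding steady.

```bash
python3 jog.py '[[0,0,0,0,0,0],[0,0,0,0,0,0],[0,0,0,0,0,0],[0,0,0,0,0,0]]'; python3 ft.py
python3 - <<'E'
from h import *
from workcell import ctrl
d=ctrl.get_image("scene"); np.savez("pics/scene11.npz",**d)
for n in("scene8","scene11"):
    m=mask(load(n),(100,100,25),(125,255,255),(335,185,35,45)); pts=np.argwhere(m)[:,::-1]; print(n,cv2.boundingRect(m),pts.mean(0))
I=d["img"].min(2); print([int(I[r,318:332].argmin()) for r in range(218,232,3)],I[226,318:328],I[218,318:328])
s=load("scene8"); X=(600.5,98.8)
print("expected rise px",proj(s,(*X,140))-proj(s,(*X,128)))
E
```

```text
t: 20.88
ee_pos: [571.6, -40.7, 171.3]
orientation: [2.436, 1.982, 0.0]
ft_force: [-4.5, -2.9, 5.6]
width: 15.7
grasp_force: 30.0
F [-4.5 -2.9  5.6] M [-0.59  0.86  0.02] pos [571.6 -40.7 171.3]
scene8 (348, 196, 14, 22) [353.51923077 205.91666667]
scene11 (348, 193, 14, 22) [353.72839506 202.7654321 ]
[4, 4, 4, 13, 2] [148 146 130  86  67  68  70  83  76  75] [144 146 126  85  69  69  74 115 141 146]
expected rise px [[ 0.22702284 -3.2919433 ]]
```

The blue cell rose 3.15 px, against 3.29 px expected for the full 12 mm lift. It stands upright and the handle is held steady, so I'll hand in.

```bash
python3 -c "
from workcell import ctrl; print(ctrl.close_job())"
```

```text
the job is handed in; nothing more can be done
None
```

The job is handed in at about 21 s: the blue lens cell stands upright in the nest, raised about 12 mm (the full lift) by camera measurement, and the gripper is still holding the lever straight up (within about 0.01 rad); the cell touched the nest rim on the first tries (up to 28 N), and I didn't re-check the other objects by camera at the end, though the arm went near none of them.

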